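# Start the shed's standby power unit and hold the key

## Robot

A 7-joint arm with a two-finger parallel gripper is mounted at the origin on the work surface. World frame = base frame: x ahead of the robot, y to its left, z up, the work surface at z = 0. Lengths are in m, angles in rad, forces in N, time in s.
With the tool pointing down it reaches from about 0.35 to 0.9 m from the base axis. Payload 19.9 kg.
Tool frame: the origin (TCP) lies between the finger pads; the fingertips stand 19 mm ahead of it and the grasp point (between the pads) is the TCP; z points along the fingers, y is the direction in which the jaws open and shut (so a half turn about z gives the same grasp; the last joint's range is limited). The gripper opens to 94 mm and grips with 3 to 60 N. Pads are 16 mm wide; open, the fingers measure 119 mm over their backs; the gripper's body (75 mm by 177 mm) begins 78 mm behind the grasp point.
Start: joints at [-1.196, 0.417, -0.01, 1.614, 0.005, 1.111, -0.053], TCP at [0.253, 0.571, 0.224] pointing down, gripper open.
Joint ranges: [-2.81, 2.81], [-0.39, 2.02], [-1.27, 1.25], [0.06, 2.57], [-1.19, 4.33], [0.19, 2], [-2.82, 2.82]. Speed limits (rad/s): [1.89, 1.89, 2.39, 2.39, 3.01, 3.01, 3.01].

## Interface

Orientations are given as a 3x3 rotation matrix whose columns are the frame's x, y, z axes.
In Python, from rig import robot gives the robot as it stands. Calls block until the motion is done:
- robot.move_ptp(position, orientation): joint-space move of the TCP to a pose.
- robot.move_linear(position, velocity=0.15, frame=None, threshold=None): straight line of the TCP; frame=None keeps the orientation; velocity is the mean speed in m/s. With threshold (N) it stops when the force on the tool has changed by that much, and returns True; else False.
- robot.goto_joints(angles): joint-space move.
- robot.gripper_to(opening): finger opening in m; the grip force is fixed at half the most; returns when the fingers have stopped.
- robot.pause(seconds).
- robot.ik(position, orientation): joint angles nearest the present ones, or None.
- robot.get_state(): the state.
- robot.grab_frame(name): name is "scene" or "top" or "wrist"; returns the picture (420x560x3 uint8, red, green, blue); there is no depth.
- robot.camera_info(name): a dict with "fx", "fy", "cx", "cy" (pixels), "rvec" (rotation vector, rad) and "tvec" (3), from world to camera coordinates, as OpenCV has them. Camera axes: x right, y down, z forward; pixel columns grow to the right and rows downward; lengths in m; the calibration is good to about 2 mm. A picture is of the moment at which its call begins: read the wrist's pose just before it. camera_info takes no time and is no camera call; for the wrist camera it gives the pose at the moment of the call.
A pose or a line that the arm cannot do raises robot.PlanningError and nothing moves.
- robot.sign_off(): hands the job in, once; it reports no verdict.
The state is a dict: "time": time; "qpos": joint angles; "joint_vel": joint speeds; "effort": joint torques, N m; "ee_pos": TCP position; "tool_rot": TCP orientation; "force": force on the tool from outside, world axes, zero at the start; "moment": the same for the moment, N m; "opening": finger opening in m.
Only numpy, scipy, OpenCV 4.12 (cv2) and the standard library are available. Lean on these libraries where they do the work, as an engineer would, in place of code of your own. Each camera call takes 0.05 s, during which the arm holds its last target.

## Task

Start the standby power unit on the bench: first turn its rotary isolator handle a quarter turn clockwise from off to on and leave it on. Then take the key with the flat rectangular head out of the wooden key block, work it fully home into the lock past the sticky pins, turn it clockwise a quarter turn against its return spring, up to the stop, and finish still gripping the key and holding it turned. Leave the round-headed key in its block and do not disturb the jar, the mug or the notebook.

Things in the scene. Friction and masses are not known exactly. Their poses are not given: they have to be found in the camera images.
- power_unit: Grey steel box fixed to the bench, 200 (x) x 280 (y) x 120 mm high, origin at the centre of its underside; vents and two sockets on its front (-x). On its top at x -20 mm: at y +65 mm the black isolator handle, at y -65 mm the lock under a square 44 mm steel plate. A carrying bar along x +75 mm stands 24 mm above the top.
- isolator (a joint): Isolator handle angle, rad: 0 = off (bar along the unit's x axis), 1.571 = on, a quarter turn clockwise seen from above (bar along the unit's y axis). An over-centre spring of about 0.12 N m drives it to the nearer of the two ends, where it stays. The bar's top is 46 mm above the unit's top: carry the key over it.
- isolator_grip (a point): Point on the isolator's vertical axis at the height to grip: centre of the black bar handle, 54 mm long, 13 mm thick; its top is 12 mm above this point, and a round skirt of 26 mm radius begins 22 mm below it. Its x axis runs along the bar and turns with it.
- lock_mouth (a point): Centre of the key slot (12 mm along x, 6 along y, 39 deep) on top of the fixed lock plate, 4 mm above the unit's top; axes are the unit's. The turning cylinder (slot 12 x 5 mm) is under the 6 mm plate. Sticky spring pins catch the key tip at about 15 and 23 mm depth: straight pushing takes 18 to 25 N, about 6 N while rocking the key 0.05 rad about z. It turns only within 3 mm of fully home.
- cylinder (a joint): Lock cylinder angle, rad: 0 = slot lined up with the plate's slot (rest), 1.5 = turned a quarter clockwise seen from above, at the stop. A spring returns it to 0: 0.04 N m at rest, 0.12 N m at the stop. It moves only with the key; there is play of about 0.2 rad between them, so turn the key a little past a quarter turn to reach the stop.
- key_block: Fixed wooden block 60 (x) x 140 (y) x 45 mm high, origin at the centre of its underside, with two slots in its top at y = -35 and +35 mm, each 12 mm long along the block's y and 6 mm wide along x, 37 mm deep. One key stands in each, head up; which is where varies.
- flat_key: The key to use, 30 to 65 g, standing upright. Black rectangular head 26 wide (x) x 10 thick (y) x 38 mm high (z, up). Origin: centre of the head's underside, which rests on the block, or on the lock plate when fully home. Below: round neck 5 mm thick, 9 mm long, then a blade 10 (x) x 4 (y) mm with tapered tip, ending 32 mm below the origin. Fits either way round.
- round_key: The other key, to be left alone: same shank, but a black round drum head 22 mm in diameter, 30 mm high; origin at the centre of the underside of the head.
- jar: Glass jar with steel cap, 68 mm in diameter, 95 mm high, origin at the centre of its underside. Bystander.
- mug: White mug, 80 mm in diameter, 90 mm high, origin at the centre of its underside. Bystander.
- notebook: Closed blue notebook lying flat, 150 x 105 x 16 mm, origin at the centre of its underside. Bystander.

How it is judged:
By the outcome, as a careful person would: the job done as asked, in the order asked, and still so for the second after the job is handed in, while the arm keeps its last pose, push and grip.
It also fails if it takes over 72 s, if anything falls off the work surface, if the arm or the gripper's body presses on something with over 40 N, if the wrist force passes 120 N, or if a joint passes its speed limit or range.

## Working session

There is one attempt and no reset: what is moved stays moved. The work goes in short steps, each a Python script; the robot and the scene stay as the last script left them, time stands still between calls to the robot, and variables do not carry over. Pictures are saved under pics/ and viewed, and the job is handed in when it is done.

```bash
ls; mkdir -p pics
cat > h.py <<'E'
import numpy as np, cv2
from rig import robot
def snap(n,f):
    im=robot.grab_frame(n); cv2.imwrite('pics/'+f,im[:,:,::-1]); return im
def cam(n):
    c=robot.camera_info(n);R=cv2.Rodrigues(np.array(c['rvec'],float))[0];t=np.array(c['tvec'],float).ravel()
    return c,R,t
def ray(ci,uv,z):
    c,R,t=ci
    d=R.T@np.array([(uv[0]-c['cx'])/c['fx'],(uv[1]-c['cy'])/c['fy'],1.]);o=-R.T@t
    return o+d*(z-o[2])/d[2]
def proj(ci,p):
    c,R,t=ci;q=R@np.array(p)+t
    return np.array([c['fx']*q[0]/q[2]+c['cx'],c['fy']*q[1]/q[2]+c['cy']])
def down(yaw): # tool z down, tool y (jaw) at angle yaw from world x
    y=np.array([np.cos(yaw),np.sin(yaw),0]);z=np.array([0,0,-1.]);x=np.cross(y,z)
    return np.column_stack([x,y,z])
E
python3 - <<'E'
from h import *
for n in ['scene','top','wrist']:
    snap(n,n+'0.png'); c,R,t=cam(n); print(n,c['fx'],c['cx'],c['cy'],-R.T@t,R[2])
s=robot.get_state();print(s['time'],s['tool_rot'],s['ee_pos'],s['force'])
E
```

```text
pics
scene 474.3317899644915 277.52558583245855 215.80572616413326 [1.3486246  0.08925744 1.04353772] [-0.64456563 -0.1330485  -0.75288329]
top 467.1128682126914 279.59928055685646 211.38531043347933 [ 0.48311149 -0.0779893   1.55528485] [ 0.05000682 -0.02193348 -0.99850801]
wrist 357.9366654958524 277.4848468726701 206.63618140382246 [0.19440062 0.59674547 0.38356543] [ 0.20645809 -0.09217425 -0.97410419]
0.15 [[-9.14381317e-01  4.04853957e-01 -2.83757481e-04]
 [ 4.04854045e-01  9.14380897e-01 -8.82244008e-04]
 [-9.77175575e-05 -9.21587802e-04 -9.99999571e-01]] [0.25294184 0.57124695 0.22398068] [-0.22429094  0.0687285  -0.37992233]
```

View pics/scene0.png

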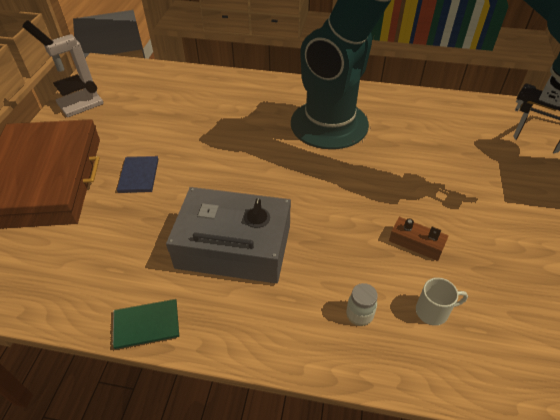

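View pics/top0.png

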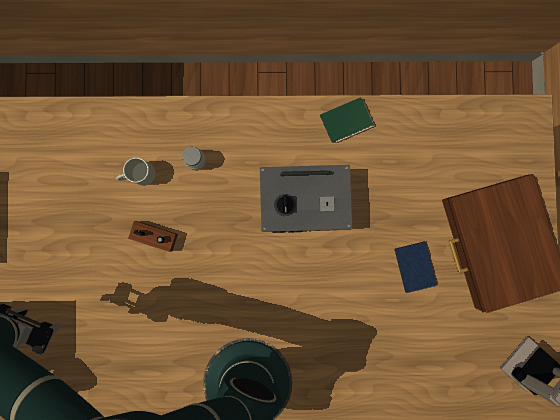

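View pics/wrist0.png

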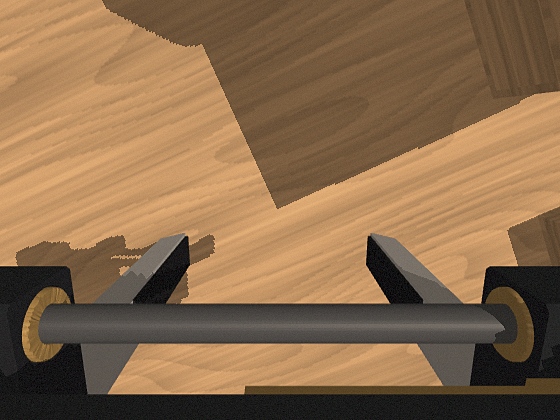

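The scene view shows the unit at about (230,235), the block at (420,237), the jar at (362,305) and the mug at (437,300). In the top view the unit is at (306,199) with the isolator at (285,204) and the lock plate at (327,204), and the block is at (157,236). I'll zoom in for measuring.

Run:
```python
import cv2
a=cv2.imread('pics/top0.png')
u=cv2.resize(a[155:245,250:370],None,fx=5,fy=5,interpolation=cv2.INTER_CUBIC);cv2.imwrite('pics/top_unit.png',u)
u=cv2.resize(a[210:260,115:200],None,fx=8,fy=8,interpolation=cv2.INTER_CUBIC);cv2.imwrite('pics/top_block.png',u)
b=cv2.imread('pics/scene0.png')
u=cv2.resize(b[205:265,375:460],None,fx=8,fy=8,interpolation=cv2.INTER_CUBIC);cv2.imwrite('pics/sc_block.png',u)
from h import *
ci=cam('top')
for uv in [(260,167),(351,165),(353,231),(262,232),(285,204),(327,204)]: print(uv,ray(ci,uv,.12))
```

```text
(260, 167) [ 0.69295287 -0.05064579  0.12      ]
(351, 165) [ 0.69661018 -0.33287389  0.12      ]
(353, 231) [ 0.49195087 -0.33496644  0.12      ]
(262, 232) [ 0.49227732 -0.05473626  0.12      ]
(285, 204) [ 0.57758363 -0.12643643  0.12      ]
(327, 204) [ 0.57617409 -0.25611995  0.12      ]
```

View pics/top_unit.png

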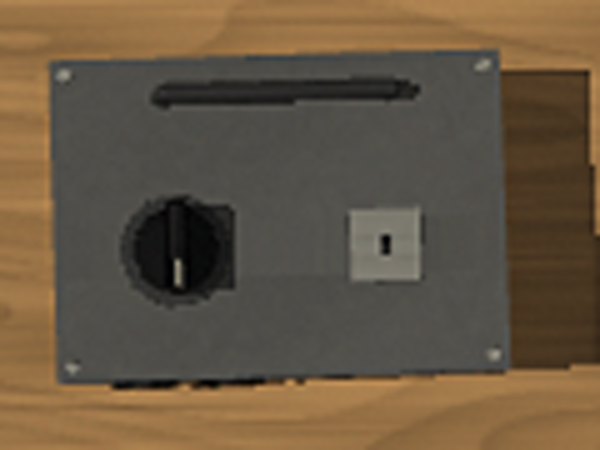

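View pics/top_block.png

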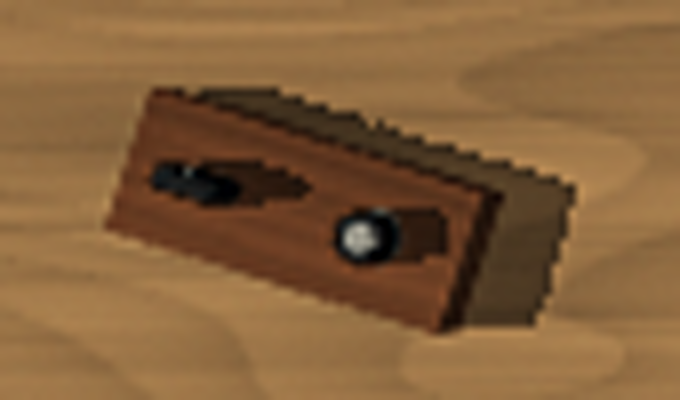

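View pics/sc_block.png

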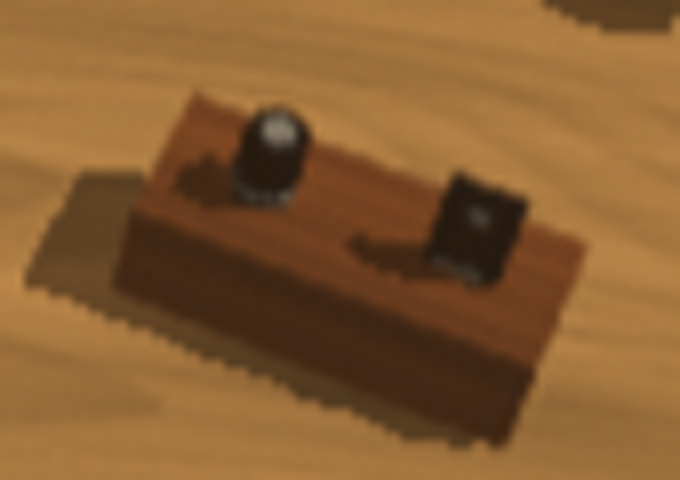

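Run:
```python
from h import *
ci=cam('top')
k=ray(ci,(139.4,232.9),.083);print('key',k)
cs=[ray(ci,(115+u/8,210+v/8),.045) for u,v in [(150,90),(500,195),(440,330),(108,228)]]
print(np.round(cs,4),np.mean(cs,0))
for nm,p,ys in [('key',[*k[:2],.07],[-.29,-.29+np.pi]),('iso',[.578,-.128,.155],[np.pi/2,0,-np.pi/2,-np.pi]),('lock',[.576,-.256,.15],[np.pi/2,np.pi/2-1.8,-np.pi/2,-np.pi/2-1.8])]:
  for y in ys:
    q=robot.ik(np.array(p),down(y)); print(nm,round(y,2),None if q is None else np.round(q,2))
```

```text
key [0.49435845 0.32929067 0.083     ]
[[0.5323 0.3579 0.045 ]
 [0.4884 0.2181 0.045 ]
 [0.4346 0.2421 0.045 ]
 [0.4771 0.3745 0.045 ]] [0.4831178  0.29814293 0.045     ]
key -0.29 [-0.88  0.57  0.32  1.82 -0.24  0.79 -0.73]
key 2.85 [-0.47  0.56 -0.22  1.8   0.16  0.8   2.08]
iso 1.57 [-0.29  0.49  0.6   1.78 -0.33  0.97  2.02]
iso 0 [-0.35  0.52  0.69  1.78 -0.39  0.98  0.5 ]
iso -1.57 [-0.47  0.58  0.86  1.78 -0.51  1.02 -0.98]
iso -3.14 [-0.59  0.69  1.08  1.79 -0.69  1.1  -2.4 ]
lock 1.57 [-0.1   0.58  0.66  1.68 -0.41  1.01  2.27]
lock -0.23 [-0.31  0.74  1.03  1.69 -0.69  1.12  0.69]
lock -1.57 [-0.33  0.76  1.07  1.69 -0.73  1.14 -0.63]
lock -3.37 [-0.34  0.77  1.08  1.69 -0.74  1.15 -2.42]
```

Run:
```python
from h import *
import json
I={}
def look(p,y,f):
    robot.move_ptp(np.array(p),down(y)); robot.pause(.1)
    c=robot.camera_info('wrist'); snap('wrist',f)
    I[f]={k:np.array(v).tolist() for k,v in c.items()}
    ci=cam('wrist'); print(f,robot.get_state()['time'],proj(ci,[.4945,.33,.083]),proj(ci,[.577,-.127,.12]))
look([.47,.31,.21],np.pi/2,'wk.png')
look([.56,-.19,.28],np.pi/2,'wu.png')
json.dump(I,open('I.json','w'))
```

```text
wk.png 1.5833 [301.17045668 233.16637866] [-278.68635062  346.20659353]
wu.png 3.5917 [813.4964221 123.3105256] [345.88960464 213.9982398 ]
```

View pics/wk.png

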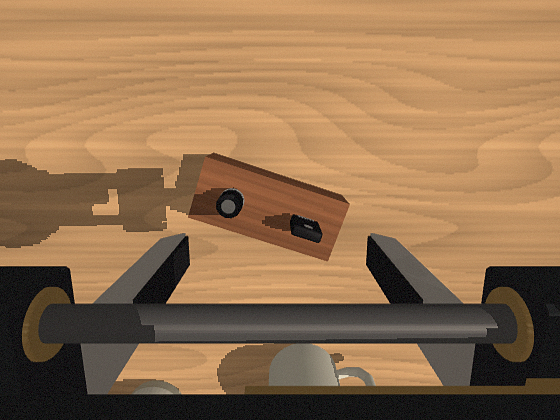

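View pics/wu.png

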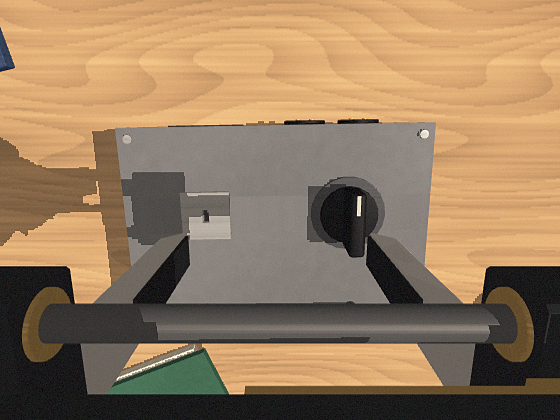

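The first wrist picture shows the flat key at about (306,228) and the round key at (229,204). The second shows the lock slot at (206,216), with the plate partly hidden behind a finger, and the isolator at (348,212) with its bar pointing to x = off. I'll zoom in on both.

Run:
```python
import cv2
a=cv2.imread('pics/wu.png')
l=cv2.resize(a[175:255,165:265],None,fx=4,fy=4,interpolation=cv2.INTER_NEAREST)
r=cv2.resize(a[170:270,295:395],None,fx=4,fy=4,interpolation=cv2.INTER_NEAREST)
b=cv2.imread('pics/wk.png')
k=cv2.resize(b[140:265,180:360],None,fx=4,fy=4,interpolation=cv2.INTER_NEAREST)
import numpy as np
o=np.zeros((400,800,3),np.uint8);o[:320,:400]=l;o[:400,400:]=r
cv2.imwrite('pics/z_u.png',o);cv2.imwrite('pics/z_k.png',k)
```

```text
(no output)
```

View pics/z_u.png

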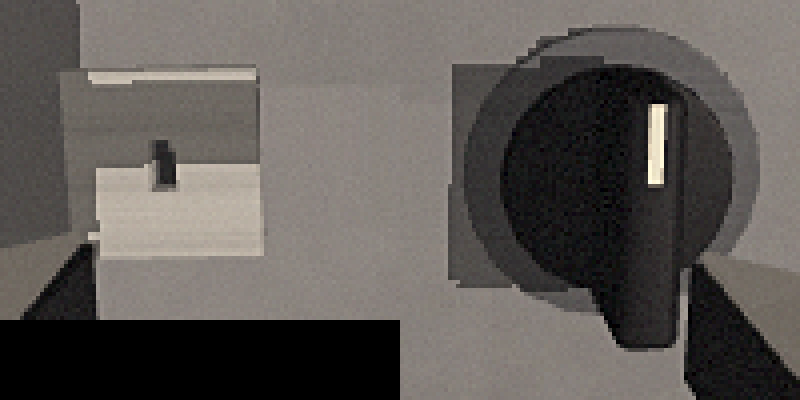

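View pics/z_k.png

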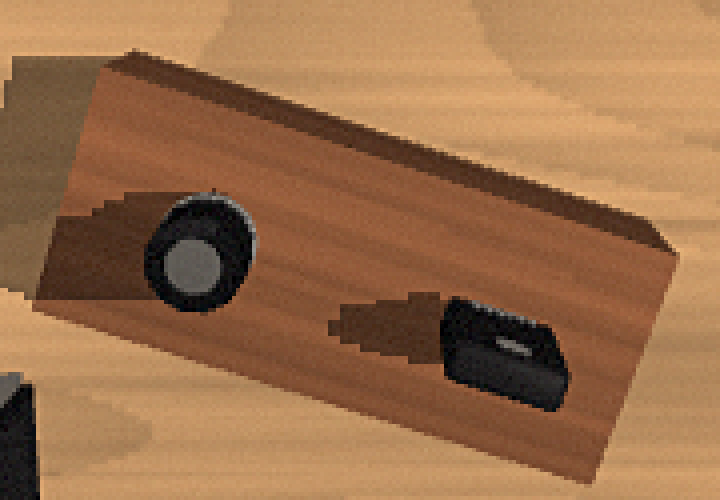

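Run:
```python
from h import *
import json
I=json.load(open('I.json'))
def ci(f):
    c=I[f];return c,cv2.Rodrigues(np.array(c['rvec'],float))[0],np.array(c['tvec'],float).ravel()
k=ci('wk.png');u=ci('wu.png')
print('blk'); B=np.array([ray(k,(180+a/4,140+b/4),.045) for a,b in [(108,66),(680,255),(593,484),(33,308)]]);print(B.round(4),B.mean(0))
y1=B[1]-B[0];y2=B[2]-B[3];x1=B[3]-B[0];x2=B[2]-B[1]
for v in (y1,y2): print(np.linalg.norm(v),np.arctan2(v[1],v[0])-np.pi/2)
for v in (x1,x2): print(np.linalg.norm(v),np.arctan2(v[1],v[0]))
yaw=-.29;c=B.mean(0)
for s in (-.035,.035): print('slot',c[:2]+s*np.array([-np.sin(yaw),np.cos(yaw)]))
print('key top',ray(k,(180+504/4,140+376/4),.083))
print('round top',ray(k,(180+191/4,140+266/4),.075))
print('plate',ray(u,(165+161.5/4,175+161/4),.124),'slot',ray(u,(165+163/4,175+164/4),.124))
print('iso ring',ray(u,(295+211/4,170+170/4),.12),'disc',ray(u,(295+217/4,170+177/4),.135))
print('bar end near/far',ray(u,(295+257/4,170+85/4),.166),ray(u,(295+247/4,170+345/4),.166))
print('corners',[ray(u,p,.12).round(4) for p in [(117,129),(435,123)]])
t=cam('top'); print('top lock',ray(t,(250+385.5/5,155+244/5),.124),'iso',ray(t,(250+176/5,155+251/5),.12))
print('top key',ray(t,(139.4,232.9),.083))
```

```text
blk
[[0.4343 0.2467 0.045 ]
 [0.4776 0.3777 0.045 ]
 [0.5342 0.3595 0.045 ]
 [0.4907 0.2267 0.045 ]] [0.48421186 0.30263352 0.045     ]
0.13800977939989773 -0.3191437078036201
0.13967539020397637 -0.31693201758184064
0.059832750901825174 -0.3394507228972449
0.059513199931232615 -0.31157677447998183
slot [0.47420354 0.26909499]
slot [0.49422019 0.33617206]
key top [0.49515537 0.33420714 0.083     ]
round top [0.47356117 0.26828108 0.075     ]
plate [ 0.57752094 -0.25536881  0.124     ] slot [ 0.57822469 -0.25505769  0.124     ]
iso ring [ 0.57559581 -0.1251602   0.12      ] disc [ 0.57344514 -0.12682054  0.135     ]
bar end near/far [ 0.54713485 -0.12638719  0.166     ] [ 0.6006642  -0.12550393  0.166     ]
corners [array([ 0.5011, -0.3299,  0.12  ]), array([ 0.4952, -0.0531,  0.12  ])]
top lock [ 0.57652815 -0.25594276  0.124     ] iso [ 0.57387348 -0.12700507  0.12      ]
top key [0.49435845 0.32929067 0.083     ]
```

Run:
```python
from h import *
p=np.array([.5742,-.126,.21]);y0=np.pi/2+.018
robot.move_ptp(p,down(y0))
robot.gripper_to(.05)
t=robot.get_state()['time']
robot.move_linear(p,frame=down(y0+.1)); s=robot.get_state();print('rot',s['time']-t,np.abs(s['joint_vel']).max(),s['ee_pos'])
t=s['time']
robot.move_linear(p,frame=down(y0));
print(robot.get_state()['time']-t)
hit=robot.move_linear(p-[0,0,.053],velocity=.08,threshold=8)
s=robot.get_state();print(hit,s['time'],s['ee_pos'],s['qpos'],s['force'])
if not hit:
    robot.gripper_to(0.0); s=robot.get_state();print(s['opening'],s['ee_pos'],s['force'],s['moment'],s['time'])
snap('wrist','iso1.png')
```

```text
rot 0.25 0.03033848304786726 [ 0.57419533 -0.12606685  0.21000756]
0.25
False 6.2 [ 0.57441022 -0.12610807  0.15728446] [-0.08444363  0.43773755  0.31913558  1.78106223 -0.1644066   0.94840075
  1.89144176] [ 0.32062719  0.00696541 -0.71476166]
0.012784021193924033 [ 0.57425863 -0.1250466   0.15709892] [-1.80042112  4.99126065  3.17701843] [1.35723802 0.37596104 0.02201628] 6.8667
```

View pics/iso1.png

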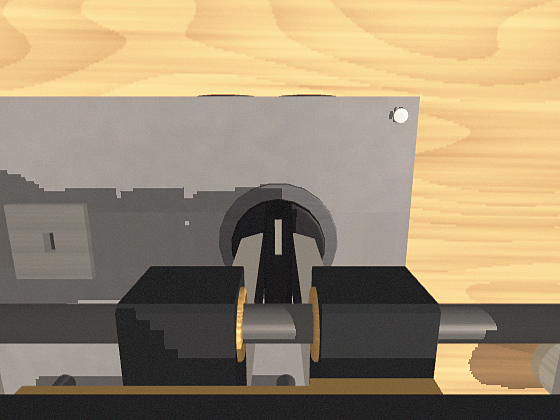

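The bar is gripped, with the opening reading 12.8 mm. Next is the clockwise turn.

Run:
```python
from h import *
y0=np.pi/2+.018; p=np.array([.5742,-.125,.157])
for i in range(1,10):
    a=min(i*.19,1.6)
    robot.move_linear(p,frame=down(y0-a)); s=robot.get_state()
    print(round(a,2),s['time'],s['force'].round(1) if hasattr(s['force'],'round') else s['force'],np.round(s['moment'],2),np.round(s['ee_pos'],4),np.round(s['qpos'][6],2),round(s['opening'],4))
robot.gripper_to(.05)
robot.move_linear(p+[0,0,.07],velocity=.15)
robot.move_ptp(np.array([.56,-.22,.27]),down(np.pi/2+.018))
import json
c=robot.camera_info('wrist'); snap('wrist','iso2.png')
json.dump({k:np.array(v).tolist() for k,v in c.items()},open('c2.json','w'))
print(robot.get_state()['time'])
```

```text
0.19 7.2583 [-1.   0.6  2.3] [0.32 0.24 0.12] [ 0.5743 -0.1249  0.1571] 1.72 0.0126
0.38 7.6 [-1.1  2.6  4.6] [0.72 0.28 0.13] [ 0.5743 -0.1247  0.1571] 1.55 0.0128
0.57 7.9417 [-0.8  5.1  5.1] [0.95 0.24 0.04] [ 0.5743 -0.1246  0.1571] 1.38 0.013
0.76 8.2833 [-0.8  5.   6. ] [1.06 0.14 0.02] [ 0.5744 -0.1246  0.1571] 1.21 0.0128
0.95 8.625 [-0.2  5.4  4.3] [ 1.11  0.05 -0.08] [ 0.5745 -0.1244  0.1571] 1.04 0.0128
1.14 8.9667 [1.2 5.8 3.7] [ 1.17 -0.14 -0.09] [ 0.5746 -0.1244  0.1571] 0.88 0.0129
1.33 9.3083 [2.6 5.8 4.2] [ 1.2  -0.31 -0.17] [ 0.5747 -0.1244  0.1571] 0.71 0.0125
1.52 9.65 [3.5 6.4 2.8] [ 1.19 -0.5  -0.16] [ 0.5748 -0.1243  0.1571] 0.54 0.013
1.6 9.9 [3.3 5.9 2.5] [ 1.14 -0.61  0.43] [ 0.5749 -0.1243  0.1571] 0.47 0.0131
12.8083
```

View pics/iso2.png

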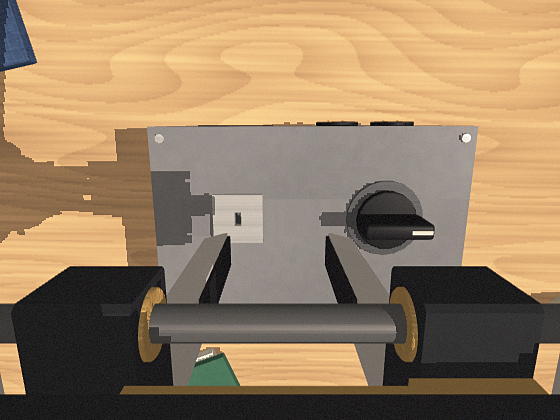

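The handle is now along the unit's y axis, which is on. The lock plate is fully visible with its slot at about (238,218), so I'll refine the lock position from this view.

Run:
```python
from h import *
import json
c=json.load(open('c2.json'));ci=(c,cv2.Rodrigues(np.array(c['rvec'],float))[0],np.array(c['tvec'],float).ravel())
a=cv2.imread('pics/iso2.png');g=cv2.cvtColor(a,cv2.COLOR_BGR2GRAY)
m=np.zeros_like(g);m[205:232,228:248]=(g[205:232,228:248]<95)*255
n,l,st,ce=cv2.connectedComponentsWithStats(m);print(st,ce)
print([ray(ci,p,.124) for p in ce[1:]])
for p in [(152,128),(477,126)]: print(ray(ci,p,.12))
cv2.imwrite('pics/z2.png',cv2.resize(a[180:255,195:285],None,fx=8,fy=8,interpolation=cv2.INTER_NEAREST))
```

```text
[[     0      0    560    420 235143]
 [   235    213      6     12     57]] [[279.51008961 209.49784174]
 [237.87719298 218.40350877]]
[array([ 0.57775031, -0.25521561,  0.124     ])]
[ 0.50126332 -0.32755112  0.12      ]
[ 0.4945822  -0.05365893  0.12      ]
```

View pics/z2.png

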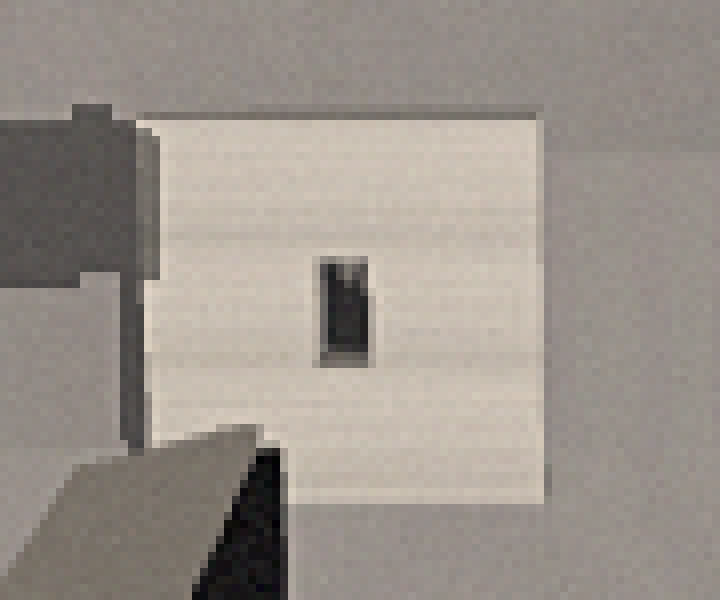

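Run:
```python
from h import *
y=np.pi-.318; k=np.array([.4952,.335,.068])
robot.move_ptp(k+[0,0,.09],down(y))
hit=robot.move_linear(k,velocity=.1,threshold=8)
s=robot.get_state();print(hit,s['time'],s['ee_pos'],np.round(s['qpos'],2),s['force'])
if not hit:
    robot.gripper_to(0.0); s=robot.get_state();print(s['opening'],s['ee_pos'],s['force'],s['moment'],s['time'])
snap('wrist','key1.png')
```

```text
False 15.9083 [0.49554406 0.33522253 0.06861053] [-0.68  0.56  0.04  1.8  -0.03  0.78  2.2 ] [ 0.08555179 -0.04214765  0.01181535]
0.009644943679122879 [0.494995   0.33510387 0.06803164] [-1.62467719  0.02876647  1.89230766] [ 0.15103551  0.57024133 -0.02101254] 16.6083
```

View pics/key1.png

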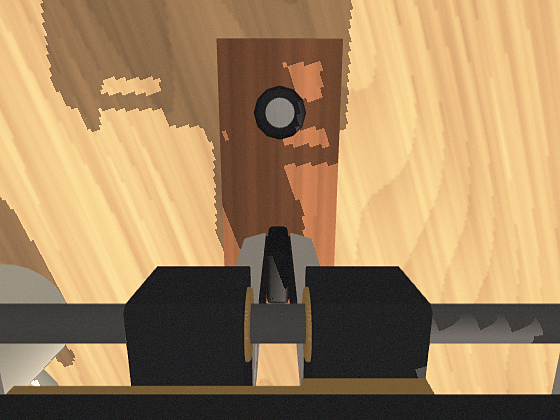

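Run:
```python
from h import *
s=robot.get_state(); p=np.array(s['ee_pos'])
robot.move_linear(p+[0,0,.2],velocity=.15)
s=robot.get_state();print(s['opening'],s['force'],s['moment'],s['time'])
robot.move_ptp(np.array([.5778,-.2548,.26]),down(np.pi/2+.018)); 
robot.move_linear(np.array([.5778,-.2548,.195]),velocity=.1); robot.pause(.2)
s=robot.get_state();print(s['opening'],s['ee_pos'],s['force'],s['time'],np.round(s['qpos'],2))
snap('wrist','l1.png');snap('scene','l1s.png');snap('top','l1t.png')
b=cv2.imread('pics/l1s.png');cv2.imwrite('pics/l1sz.png',cv2.resize(b[150:250,150:300],None,fx=5,fy=5,interpolation=cv2.INTER_CUBIC))
a=cv2.imread('pics/l1.png');cv2.imwrite('pics/l1z.png',cv2.resize(a[140:290,180:380],None,fx=4,fy=4,interpolation=cv2.INTER_CUBIC))
```

```text
0.010075229900202116 [ 0.34366248 -0.27590018 -1.15321988] [ 0.07590816  0.11974559 -0.03133316] 18.1417
0.009725538271182794 [ 0.57801939 -0.25493215  0.1955749 ] [ 0.04479433 -0.48057212 -0.47846895] 21.275 [-0.11  0.53  0.66  1.64 -0.36  1.09  2.24]
```

View pics/l1z.png

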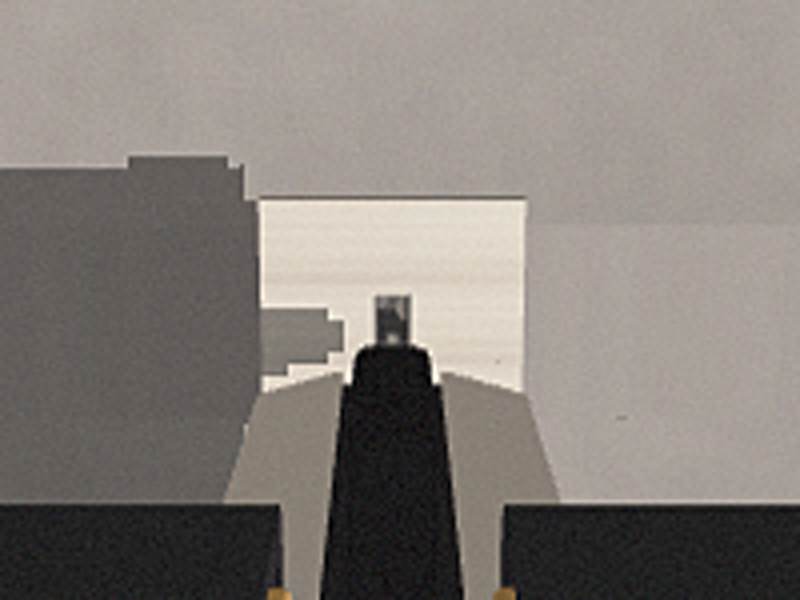

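View pics/l1sz.png

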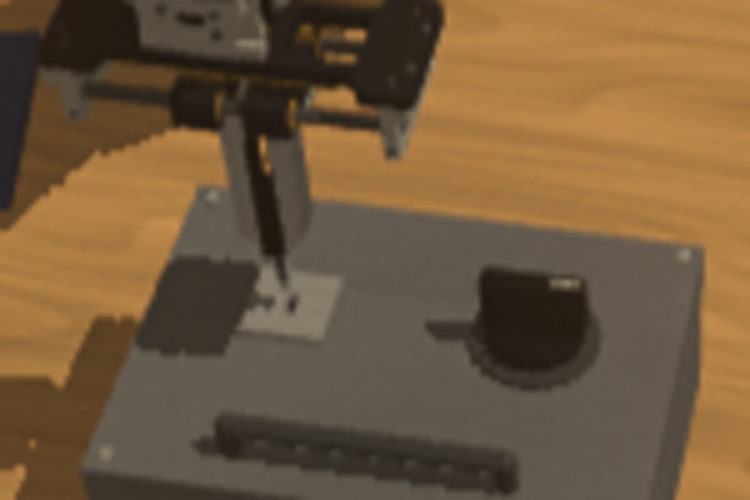

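The wrist view shows the slot at zoom (393,321), with its upper edge at row 295. It lines up sideways with the key head, centred at 393. The scene view shows the isolator on and the blade above the plate. I'll check the key's fore-aft offset in the grip by projecting it.

```bash
python3 - <<'E'
from h import *
s=robot.get_state();print(s['time'],s['ee_pos'])
p=np.array(s['ee_pos']);u=.018
ex=np.array([np.cos(u),np.sin(u),0]);ey=np.array([-np.sin(u),np.cos(u),0])
ci=cam('wrist')
Z=lambda q:((proj(ci,q)-[180,140])*4).round(1)
for d in (-.002,0,.002):
    o=p+[0,0,-.023]+ex*d
    print('d',d,'head low near',Z(o-.013*ex-.005*ey),Z(o-.013*ex+.005*ey),'blade near tip',Z(o-.005*ex-[0,0,.030]),'finger tip',Z(p-.008*ex+.005*ey-[0,0,.019]))
lk=np.array([.5778,-.2548,.124]);print('slot ends',Z(lk-.006*ex),Z(lk+.006*ex),'plate -x edge',Z(lk-.022*ex))
S=cam('scene')
for d in (-.002,0,.002):
    print('scene tip', ((proj(S,p+[0,0,-.055]+d*ex)-[150,150])*5).round(1))
    print('lk', ((proj(S,lk)-[150,150])*5).round(1))
R=np.array(s['tool_rot']);print(R.round(4))
E
python3 - <<'E'
import cv2
b=cv2.imread('pics/l1s.png');cv2.imwrite('pics/l1szz.png',cv2.resize(b[190:225,180:230],None,fx=14,fy=14,interpolation=cv2.INTER_NEAREST))
E
```

```text
21.425 [ 0.57790155 -0.25483503  0.19526029]
d -0.002 head low near [359.4 316.7] [435.1 316.8] blade near tip [396.1 316.1] finger tip [435.6 376.6]
d 0 head low near [359.4 331.3] [435.  331.4] blade near tip [396.1 328.7] finger tip [435.6 376.6]
d 0.002 head low near [359.5 345.8] [434.9 345.9] blade near tip [396.1 341.2] finger tip [435.6 376.6]
slot ends [395.9 292.8] [395.7 362. ] plate -x edge [396.1 198. ]
scene tip [286.6 279.6]
lk [289.4 303.3]
scene tip [285.6 282.4]
lk [289.4 303.3]
scene tip [284.5 285.3]
lk [289.4 303.3]
[[-9.998e-01 -1.800e-02  4.000e-04]
 [-1.800e-02  9.998e-01 -1.000e-04]
 [-4.000e-04 -1.000e-04 -1.000e+00]]
```

View pics/l1szz.png

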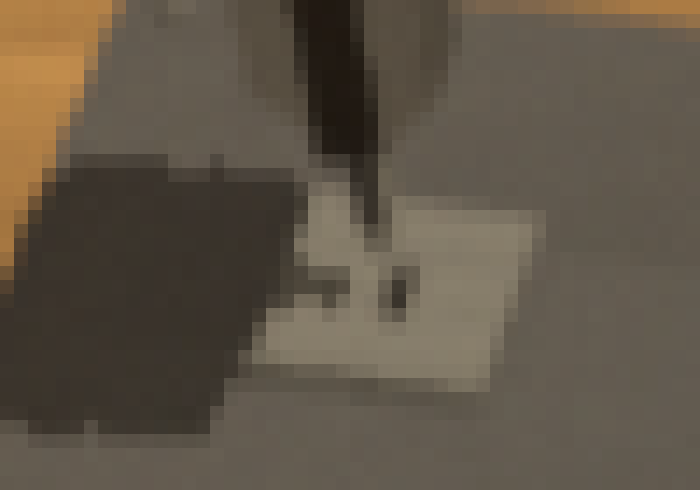

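Projection puts the key about 1.3 mm toward +x in the grip, and it is aligned sideways. I'll correct x and enter the mouth gently.

Run:
```python
from h import *
u=.018;F=down(np.pi/2+u)
p=np.array([.5765,-.2548,.195])
robot.move_linear(p,frame=F)
s=robot.get_state();f0=np.array(s['force']);print(s['time'],f0)
hit=robot.move_linear(p-[0,0,.027],velocity=.04,threshold=5)
s=robot.get_state();print(hit,s['time'],np.round(s['ee_pos'],4),np.round(s['force'],2),np.round(s['moment'],2))
snap('wrist','in1.png')
a=cv2.imread('pics/in1.png');cv2.imwrite('pics/in1z.png',cv2.resize(a[140:290,180:380],None,fx=4,fy=4,interpolation=cv2.INTER_CUBIC))
```

```text
21.675 [ 0.81014406  0.44993771 -0.439686  ]
False 22.5 [ 0.5766 -0.2549  0.1682] [ 0.19  0.63 -0.4 ] [ 0.08  0.05 -0.01]
```

View pics/in1z.png

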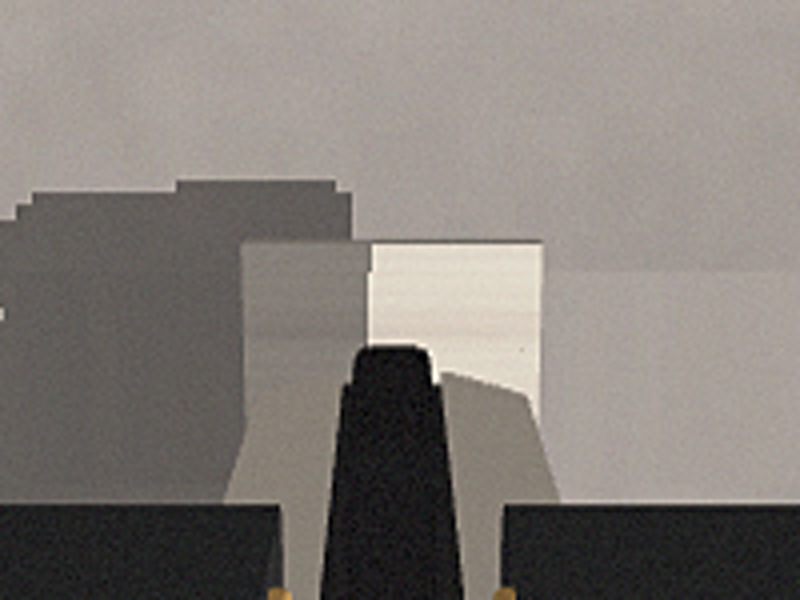

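The key has entered 11 mm with no contact force. Now I'll rock it down past the pins.

Run:
```python
from h import *
u=.018;x,y=.5765,-.2548
z=.168;sg=1
for i in range(34):
    z-=.001; sg=-sg
    robot.move_linear(np.array([x,y,z]),frame=down(np.pi/2+u+sg*.055))
    s=robot.get_state();f=np.array(s['force'])
    print(round(z,4),np.round(s['ee_pos'],4),f.round(1),np.round(s['moment'],2),round(s['opening'],4),round(s['time'],2))
    if f[2]>16 or np.hypot(f[0],f[1])>15: print('stop');break
    if z<=.1471: break
snap('wrist','in2.png')
a=cv2.imread('pics/in2.png');cv2.imwrite('pics/in2z.png',cv2.resize(a[140:290,180:380],None,fx=4,fy=4,interpolation=cv2.INTER_CUBIC))
```

```text
0.167 [ 0.5766 -0.2547  0.1671] [ 0.2  0.8 -0.9] [-0.   -0.05  0.03] 0.0097 22.8
0.166 [ 0.5765 -0.2549  0.1662] [ 0.4  1.3 -0.9] [-0.07  0.06  0.01] 0.0098 23.06
0.165 [ 0.5765 -0.255   0.165 ] [-0.3 -1.3  1.7] [-0.36  0.04  0.02] 0.0101 23.32
0.164 [ 0.5766 -0.2553  0.1643] [ 0.2 -4.2  0. ] [-1.06 -0.26 -0.06] 0.0097 23.57
0.163 [ 0.5762 -0.2551  0.1628] [-0.  -4.9 -3.6] [-1.61  0.02  0.03] 0.0098 23.83
0.162 [ 0.5763 -0.2552  0.162 ] [ 0.6 -5.4 -1.8] [-1.44 -0.1  -0.06] 0.01 24.09
0.161 [ 0.5763 -0.2549  0.1609] [-0.4 -5.6 -0.8] [-1.45  0.06 -0.02] 0.0098 24.35
0.16 [ 0.5764 -0.255   0.16  ] [ 0.3 -5.1 -3.1] [-1.38  0.02 -0.07] 0.0097 24.61
0.159 [ 0.5764 -0.2548  0.159 ] [-1.  -4.7 -1. ] [-1.36  0.3  -0.03] 0.01 24.87
0.158 [ 0.5767 -0.2551  0.1584] [ 0.6 -5.4  1.1] [-1.34 -0.12  0.02] 0.0097 25.12
0.157 [ 0.5767 -0.2548  0.1572] [ 0.2 -4.3  2.4] [-1.25 -0.04 -0.05] 0.0097 25.38
0.156 [ 0.5765 -0.2546  0.156 ] [ 0.6 -2.2  1.1] [-0.66 -0.2   0.02] 0.0098 25.64
0.155 [ 0.5765 -0.2545  0.1547] [ 1.1 -2.4 -1.8] [-0.72 -0.28 -0.04] 0.0101 25.9
0.154 [ 0.5764 -0.2547  0.1538] [ 0.9 -2.8 -3.9] [-0.63 -0.24  0.03] 0.0098 26.16
0.153 [ 0.5763 -0.2546  0.1528] [-0.3 -2.5 -1.3] [-0.52  0.19  0.01] 0.0097 26.42
0.152 [ 0.5763 -0.2548  0.1519] [-0.5 -2.7 -2.5] [-0.49 -0.02  0.03] 0.0097 26.68
0.151 [ 0.5765 -0.2547  0.151 ] [ 0.2 -2.2 -0.7] [-0.45  0.01 -0.01] 0.0095 26.93
0.15 [ 0.5764 -0.2547  0.1501] [-1.  -0.4  0.1] [-0.09  0.3   0.01] 0.0097 27.19
0.149 [ 0.5766 -0.2546  0.149 ] [ 0.3 -0.5  0.2] [-0.1  -0.12 -0.04] 0.0098 27.45
0.148 [ 0.5765 -0.2547  0.148 ] [ 1.5 -0.8 -0.8] [ 0.   -0.14 -0.02] 0.0096 27.71
0.147 [ 0.5766 -0.2547  0.1471] [-0.6 -0.2  0.9] [ 0.1  -0.04  0.01] 0.0093 27.97
```

View pics/in2z.png

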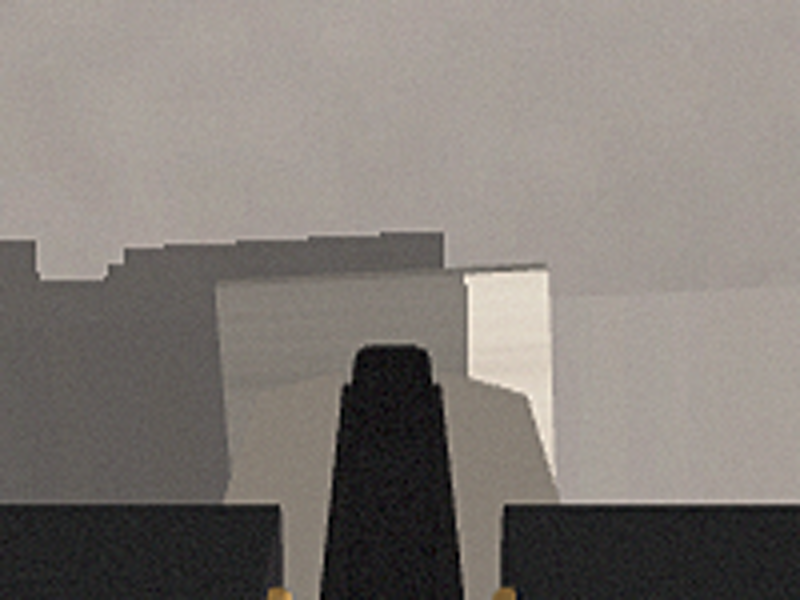

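The key has not slipped in the grip (head edge still at row 345). I'll press on until the head seats.

Run:
```python
from h import *
u=.018;x,y=.5765,-.2548
z=.147;sg=1
for i in range(8):
    z-=.0006; sg=-sg
    robot.move_linear(np.array([x,y,z]),frame=down(np.pi/2+u+sg*.05))
    s=robot.get_state();f=np.array(s['force'])
    print(round(z,4),np.round(s['ee_pos'],4),f.round(1),np.round(s['moment'],2),round(s['time'],2))
    if f[2]>7: print('seated');break
robot.move_linear(np.array([x,y,z]),frame=down(np.pi/2+u))
s=robot.get_state();print(np.round(s['ee_pos'],4),np.round(s['force'],1),np.round(s['moment'],2),s['qpos'][6])
```

```text
0.1464 [ 0.5766 -0.2548  0.147 ] [-1.8  2.1 10.7] [0.72 0.59 0.01] 28.27
seated
[ 0.5768 -0.2548  0.147 ] [-1.6  2.   9.5] [0.54 0.32 0.04] 2.2739849896465967
```

Run:
```python
from h import *
u=.018;d=.0012;ax=np.array([.5765+d,-.2548]);a=0
while a<1.88:
    a+=.15 if a<1.45 else .06
    th=u-a
    p=[*(ax-d*np.array([np.cos(th),np.sin(th)])),.1466]
    robot.move_linear(np.array(p),frame=down(np.pi/2+th))
    s=robot.get_state();f=np.array(s['force']);m=np.array(s['moment'])
    R=np.array(s['tool_rot']);yaw=np.arctan2(R[1,1],R[0,1])
    print(round(a,2),round(np.pi/2+u-yaw,3),np.round(s['ee_pos'],4),f.round(1),m.round(2),round(s['opening'],4),round(s['qpos'][6],2),round(s['time'],2))
    if m[2]>.3 or np.abs(f).max()>25: print('stop');break
snap('wrist','t1.png');snap('scene','t1s.png')
b=cv2.imread('pics/t1s.png');cv2.imwrite('pics/t1sz.png',cv2.resize(b[150:250,150:300],None,fx=5,fy=5,interpolation=cv2.INTER_CUBIC))
```

```text
0.15 0.148 [ 0.5766 -0.2548  0.147 ] [-1.3  0.5  6.2] [0.19 0.35 0.04] 0.0098 2.14 28.82
0.3 0.299 [ 0.5766 -0.2547  0.147 ] [-1.7 -0.2  8.1] [0.13 0.31 0.04] 0.0096 2.01 29.12
0.45 0.449 [ 0.5767 -0.2546  0.147 ] [-1.8 -0.5  6. ] [ 0.03  0.4  -0.05] 0.0098 1.88 29.42
0.6 0.599 [ 0.5767 -0.2545  0.147 ] [-1.8 -0.7  6.6] [-0.03  0.4   0.04] 0.0099 1.75 29.72
0.75 0.749 [ 0.5769 -0.2543  0.147 ] [-1.   0.2  7.7] [-0.1   0.45  0.09] 0.0098 1.62 30.02
0.9 0.899 [ 0.5769 -0.2543  0.147 ] [-3.  -0.9  7.7] [-0.08  0.5   0.04] 0.0101 1.49 30.32
1.05 1.049 [ 0.577  -0.2542  0.147 ] [-2.5 -0.4  8.3] [-0.11  0.61  0.01] 0.0095 1.37 30.62
1.2 1.199 [ 0.5772 -0.2541  0.147 ] [-3.9  0.1  8.3] [-0.1   0.7   0.04] 0.0096 1.24 30.92
1.35 1.349 [ 0.5773 -0.2541  0.147 ] [-3.1 -0.8  8.6] [-0.17  0.72  0.04] 0.0097 1.11 31.22
1.5 1.499 [ 0.5774 -0.254   0.147 ] [-3.4 -0.2  8.4] [-0.11  0.85  0.08] 0.01 0.98 31.52
1.56 1.559 [ 0.5775 -0.254   0.147 ] [-2.5 -0.3  8.3] [0.01 0.88 0.01] 0.0094 0.93 31.77
1.62 1.619 [ 0.5775 -0.254   0.147 ] [-3.  -0.3  8.9] [-0.06  0.92  0.05] 0.0098 0.88 32.02
1.68 1.679 [ 0.5776 -0.254   0.147 ] [-2.9  0.7  9.1] [-0.01  0.9   0.13] 0.0099 0.82 32.27
1.74 1.738 [ 0.5776 -0.254   0.147 ] [-2.4 -0.2  9.6] [-0.08  1.03  0.19] 0.0095 0.77 32.52
1.8 1.798 [ 0.5777 -0.2542  0.147 ] [-3.3  0.9  7.9] [-0.19  1.06  0.22] 0.01 0.72 32.77
1.86 1.858 [ 0.5777 -0.2542  0.147 ] [-3.5 -1.2  9. ] [-0.24  1.1   0.42] 0.0098 0.67 33.02
stop
```

View pics/t1.png

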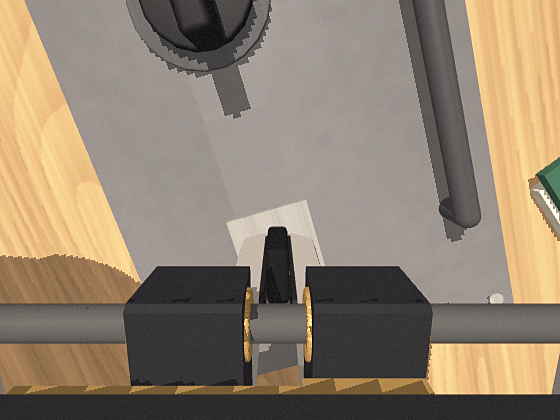

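View pics/t1sz.png

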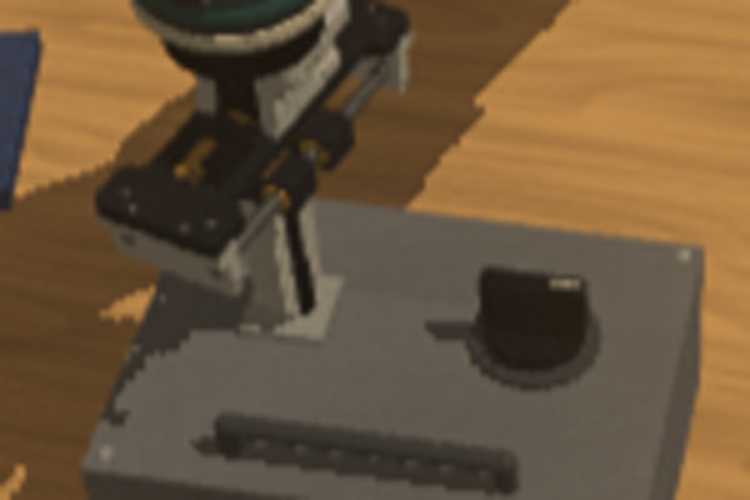

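The torque climbed to about 0.42 N m at 1.86 rad, well above the spring's 0.12, so the cylinder is at the stop. The head sits on the plate and the isolator is still on. I'll check the hold before handing in.

Run:
```python
from h import *
for i in range(3):
    robot.pause(.5); s=robot.get_state(); print(s['time'],np.round(s['ee_pos'],4),np.round(s['force'],1),np.round(s['moment'],2),round(s['opening'],4))
im=snap('top','end_top.png')
```

```text
33.6167 [ 0.5777 -0.2542  0.147 ] [-3.4 -0.8  9.3] [-0.27  1.05  0.38] 0.0096
34.1167 [ 0.5777 -0.2542  0.147 ] [-3.8 -1.   8.6] [-0.26  1.05  0.4 ] 0.0103
34.6167 [ 0.5777 -0.2542  0.147 ] [-4.8 -0.8  9.4] [-0.25  1.03  0.39] 0.01
```

View pics/end_top.png

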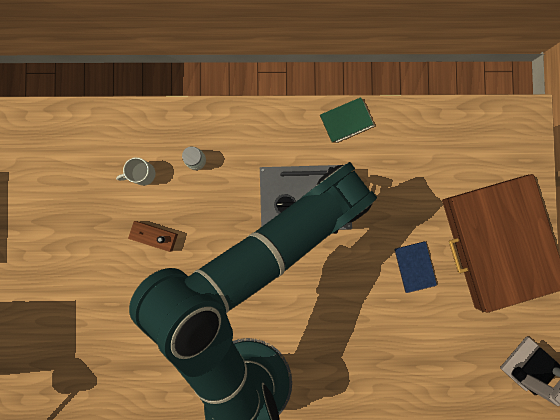

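The top view shows the mug (137,171), jar (195,158) and notebooks where they began, the round key still in its block at (162,239), and the isolator on. The torque holds steady at 0.39 N m.

```bash
python3 -c "
from rig import robot
robot.sign_off()"
```

```text
the job is handed in; nothing more can be done
```

The standby power unit is started, and I handed the job in at about 35 s with the arm still gripping the key and holding it turned.

- **Isolator:** I turned the handle a quarter turn clockwise. The later pictures show it staying on.
- **Key:** I took the flat-headed key from the block and rocked it past the pins. It was fully home: the head met the plate at the expected height with about 10 N of upward force.
- **Turn:** I turned the gripper 1.86 rad clockwise, which allows for the play in the lock. Torque then rose from about 0.2 to 0.4 N m, well above the 0.12 N m spring, which I read as the stop. I had no direct reading of the cylinder angle.
- **Hold:** Over the last 1.5 s before hand-in, position, torque (about 0.39 N m) and grip opening (about 10 mm) stayed steady.
- **Surroundings:** The final top view shows the round key, jar, mug and notebook where they started.

No check failed. The only disagreements were small: the vision and touch estimates of the isolator and lock positions differed by about 1–2 mm. The key also sat about 1 mm off centre in the grip, which I corrected for before inserting it.

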